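# Tip the slide box flat and push it to the rail

### The arm

A 6-joint arm with a two-finger parallel gripper is mounted at the origin on a cart in front of the work surface, level with it; the furniture and walls round the work are solid. World frame = base frame: x ahead of the robot, y to its left, z up, the work surface at z = 0. Lengths are in mm, angles in rad, forces in N, time in s.
With the tool pointing down it reaches from about 400 to 925 mm from the base axis. Payload 12.5 kg.
Tool frame: the origin (TCP) lies between the finger pads; the fingertips stand 25 mm ahead of it and the grasp point (between the pads) lies 6 mm ahead of it; z points along the fingers, y is the line along which they close (so a half turn about z gives the same grasp; the last joint's range is limited). The gripper opens to 95 mm and grips with 3 to 60 N. Pads are 20 mm wide; open, the fingers measure 119 mm over their backs; the gripper's body (75 mm by 180 mm) begins 59 mm behind the grasp point.
Start: joints at [-1.351, 0.491, 1.559, -0, 1.092, -0.106], TCP at [200.064, -592.13, 239.661] pointing down, gripper open.
Joint ranges: [-3.1, 3.1], [-0.84, 2.19], [0.05, 2.79], [-1.13, 4.28], [0.06, 2.93], [-2.69, 2.69]. Speed limits (rad/s): [2.22, 2.22, 2.79, 3.14, 3.14, 3.14].

### API

Orientations are given as [roll, pitch, yaw] about the fixed x, y, z axes, in that order (R = Rz(yaw) Ry(pitch) Rx(roll)).
In Python, from cell import state, read_camera, job_done, cut_out gives the robot as it stands. The module is installed in compiled form; this text tells all that it offers.
- The arm moves only by the tool jog_arm, never from a script. Its argument "motion" is a list of rows, each a list of 2 entries, a list of its own where there are three numbers: the shift along the tool's x, y, z in mm, then the turn about the tool's z in rad. A call has 1 to 5 rows; each row is the pose to reach, as a shift and turn from the pose commanded when the call began, along the tool's axes at that moment; what a row does not reach only later rows make up. A row lasts 1/10 s, in which the tool goes at most 50 mm and 8.59 degrees, less where a joint would pass 70% of its speed; a pose out of reach is approached as far as the arm can. A call with a gripper value outside its range is refused whole. "grip" is the closure, from 0 (fully open) to 1 (shut), set as the call begins (left out, the last holds). The fingers move at their own pace and stop on an object; the grip force is fixed at half the most. Time passes only in rows, so rows that repeat a pose let the fingers close. It gives the time, the measured TCP pose, the force, the opening and the grip force at its end, in the units of the state.
- state(): the state, without advancing time (a new reading comes with each control period).
- read_camera(name): name is "scene" or "side" or "wrist"; returns a dict with "img" (480x640x3 uint8, blue, green, red), "vertical_fov" (degrees; the focal length in pixels is half the picture's height over the tangent of half this angle, whatever the lens; pixels are square), "cx", "cy" (the principal point, pixels), "k1" (the pictures are not rectified: a ray, as slopes to the right and down, at radius r is drawn at 1 + k1 r^2 times it, then the intrinsics apply), "extrinsics" (4x4, takes a point from camera to world coordinates). Camera axes: x right, y up, looking along -z (the intrinsics and any distortion apply to the point x, -y, -z); pixel columns grow to the right and rows downward; lengths in mm; the calibration is good to about 2 mm. A picture is of the moment at which its call begins. There is no depth.
- job_done(): hands the job in; it is judged then, once.
Trained networks look in a picture, given as the dict that the camera call returned (one of the last four; its "shot" number tells which), for a name from the list of things; names that differ only in an ending like _2 or _b are one class to them, and where a whole thing is asked for, a point or a joint stands for the part that bears it (a point fixed in the world has none). Each returns a list of dicts, best first, with "p" (0 to 1); they miss things now and then, are a little off and sometimes report something else, mostly with a low value. They report only what shows in the picture. A call takes as long as a camera call. They do not tell look-alikes from the thing itself.
- cut_out(name, picture): "region" (480x640 bool, what is visible of it) and "box" ([left, top, right, bottom] in pixels, round what is visible of it).
The state is a dict: "t": time; "joints": joint angles; "qvel": joint speeds; "tau": joint torques, N m; "eef_pos": TCP position; "tcp_rot": TCP orientation; "ft_force": force on the tool from outside, world axes, zero at the start; "moment": the same for the moment, N m; "opening": opening from 0.0 (shut) to 1.0 (fully open); "grip_force": force on a finger pad.
Only numpy, scipy, OpenCV 4.12 (cv2) and the standard library are available. Lean on these libraries where they do the work, as an engineer would, in place of code of your own. Each camera call takes 0.05 s, during which the arm holds its last target. There are 200 camera calls.

### The job

The black slide box was left standing on its narrow long side, its lid facing the robot. Without gripping or lifting it, push it over with the fingertips, away from the robot, so that it falls flat on its base with the lid up; then push it, lying flat, along the counter to the right until its short end sits flush against the upright face of the short aluminium rail. Leave the other things on the counter where they are, and finish with the arm clear of everything.

Things in the scene. Friction and masses are not known exactly. Their poses are not given: they have to be found in the camera images.
- slide_case: black box, pale label on the lid, shut for good, 0.11-0.18 kg, 85x160x33 mm. Origin: centre of its base. Own z: from base out through the lid (33 mm away); y: along its length (+-80); +x: hinge side (44 mm from origin), -x: latch side (41). Starts standing on the latch side, 85 high: x up, lid facing the robot (world -x within 12 deg), y to the left. Lying on its base: z up, hinge side away from the robot, -y end to the rail
- case_mid (a point): middle of the slide box's bulk, 43 mm above the counter while it stands, 16.5 mm when it lies flat. Pushed on the lid face 65 to 80 mm up, the box tips about its far lower edge, which hardly slides, and falls by itself once past about 22 degrees
- stop_rail: aluminium angle fixed to the counter to the right of the slide box: 130 mm long, upright leg 28 high and 6 thick, a 4 mm high foot reaching 35 mm behind its face. Origin on the counter, mid-length, in the plane of the upright's front face; own x along the rail (+-65 mm), own y level out of that face toward the slide box (world +y within 11 deg)
- rail_face (a point): the same point and axes as the rail's origin: the foot of the upright face, at the middle of its length
- media_bottle: small pink-filled bottle with white cap, 45 mm diameter, 98 tall; stands behind the rail; bystander. Origin: centre of its underside
- lens_can: black cylindrical screw case, 41 mm diameter, 66 tall; stands behind the rail; bystander. Origin: centre of its underside
- count_timer: pale grey count-down timer, 32x66x55; stands at the left front; bystander. Origin: centre of its underside
- red_dish: clear round dish with pink content, 60 mm diameter, 15 high; left of the incubator; bystander. Origin: centre of its underside
- oil_bottle: brown bottle with black cap, 53 mm diameter, 120 tall; farther back, left of the incubator; bystander. Origin: centre of its underside
Mind the look-alikes: they are no part of the job. Leave any blue look-alike of the stop_rail alone. There is more than one size of the slide_case; the job needs the larger.

How it is judged:
By the outcome, as a careful person would: the job done as asked, in the order asked, and still so for the second after the job is handed in, with the robot touching nothing.
It also fails if it takes over 51 s, if anything falls off the work surface, if the arm or the gripper's body presses on something with over 40 N, if the wrist force passes 120 N, or if a joint passes its speed limit or range.

## Working session

There is one attempt and no reset: what is moved stays moved. The work goes in short steps, Python scripts to look and compute and a tool call to move; the robot and the scene stay as the last step left them, time stands still between calls to the robot, and variables do not carry over. Pictures are saved under pics/ and viewed, at most 10 in all, crops included, and the job is handed in when it is done.

Besides the shell and the picture viewer there is one more tool, called in YAML: its name, and indented under it one key for each argument. jog_arm: Moves the arm, as the interface text tells. Its arguments: {"type":"object","properties":{"motion":{"type":"array"},"grip":{"type":"number"}},"required":["motion"]}

```bash
mkdir -p pics
cat > h.py <<'E'
import numpy as np, cv2
from cell import state, read_camera, job_done, cut_out
def K(c):
    f=240/np.tan(np.radians(c["vertical_fov"])/2); return f
def ray(c,u,v):
    f=K(c); d=np.array([(u-c["cx"])/f,(v-c["cy"])/f]); s=d.copy()
    for _ in range(20): s=d/(1+c["k1"]*(s@s))
    E=np.array(c["extrinsics"]); return E[:3,3],E[:3,:3]@np.array([s[0],-s[1],-1])
def onz(c,u,v,z=0):
    o,d=ray(c,u,v); return o+d*(z-o[2])/d[2]
def proj(c,P):
    E=np.array(c["extrinsics"]); p=(np.atleast_2d(P)-E[:3,3])@E[:3,:3]
    s=np.stack([p[:,0]/-p[:,2],-p[:,1]/-p[:,2]],1); s=s*(1+c["k1"]*(s**2).sum(1,keepdims=True))
    return s*K(c)+[c["cx"],c["cy"]]
E
python3 - <<'E'
from h import *
for n in ["scene","side"]:
    c=read_camera(n); cv2.imwrite(f"pics/{n}0.png",c["img"]); print(n,np.round(c["extrinsics"],2).tolist())
    for t in ["slide_case","stop_rail","media_bottle","lens_can"]:
        for r in cut_out(t,c): print(t,round(r["p"],2),r["box"])
s=state();print(s["t"],s["tcp_rot"],s["eef_pos"])
E
```

```text
scene [[-0.87, 0.27, -0.41, 191.86], [-0.5, -0.46, 0.73, 632.69], [0.01, 0.84, 0.54, 628.49], [0.0, 0.0, 0.0, 1.0]]
slide_case 0.76 [365.2, 236.0, 419.5, 265.5]
slide_case 0.61 [292.4, 249.3, 353.8, 323.6]
stop_rail 0.95 [396.9, 197.2, 441.1, 215.9]
stop_rail 0.61 [334.4, 215.1, 383.4, 235.8]
stop_rail 0.33 [290.5, 249.0, 353.3, 320.0]
media_bottle 0.92 [348.5, 181.1, 366.3, 213.0]
lens_can 0.8 [374.9, 194.5, 391.4, 218.1]
side [[-0.82, 0.24, -0.52, -208.28], [-0.58, -0.38, 0.72, 991.06], [-0.03, 0.89, 0.45, 806.55], [0.0, 0.0, 0.0, 1.0]]
slide_case 0.96 [307.4, 257.9, 362.0, 314.1]
slide_case 0.67 [376.7, 249.5, 418.0, 277.4]
stop_rail 0.76 [355.3, 230.8, 397.2, 249.4]
stop_rail 0.62 [414.9, 220.2, 434.0, 231.0]
media_bottle 0.88 [368.1, 203.2, 382.2, 236.8]
lens_can 0.56 [392.3, 219.3, 405.5, 239.4]
0.5 [ 3.14156486e+00 -1.78829658e-06  3.25814618e-01] [ 200.06546073 -592.12041484  239.62688312]
```

Run:
```python
import cv2,numpy as np
a=cv2.imread("pics/scene0.png")[150:350,240:480]; b=cv2.imread("pics/side0.png")[180:340,270:470]
cv2.imwrite("pics/a.png",np.vstack([cv2.resize(a,(480,300))[:0],cv2.resize(a,(720,600),interpolation=cv2.INTER_CUBIC)]))
cv2.imwrite("pics/b.png",cv2.resize(b,(750,600),interpolation=cv2.INTER_CUBIC))
```

```text
Traceback (most recent call last):
ValueError: all the input array dimensions except for the concatenation axis must match exactly, but along dimension 1, the array at index 0 has size 480 and the array at index 1 has size 720
```

View pics/scene0.png

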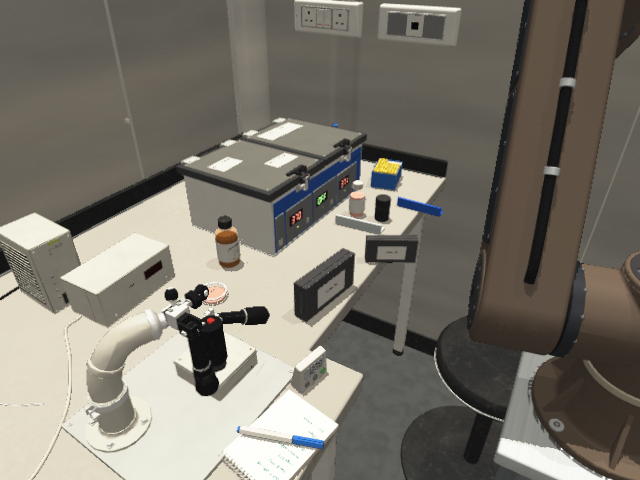

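View crop.

The scene picture shows the large case standing at about (325,285) and a smaller case at (391,250). The grey rail is at (359,225) and the blue look-alike at (420,206). I'll crop in closer.

Run:
```python
import cv2,numpy as np
a=cv2.imread("pics/scene0.png")[170:330,280:450]; b=cv2.imread("pics/side0.png")[195:325,295:440]
cv2.imwrite("pics/a.png",np.hstack([cv2.resize(x,(400,376),interpolation=cv2.INTER_CUBIC) for x in(a,)]+[cv2.resize(b,(400,376),interpolation=cv2.INTER_CUBIC)]))
```

```text
(no output)
```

View pics/a.png

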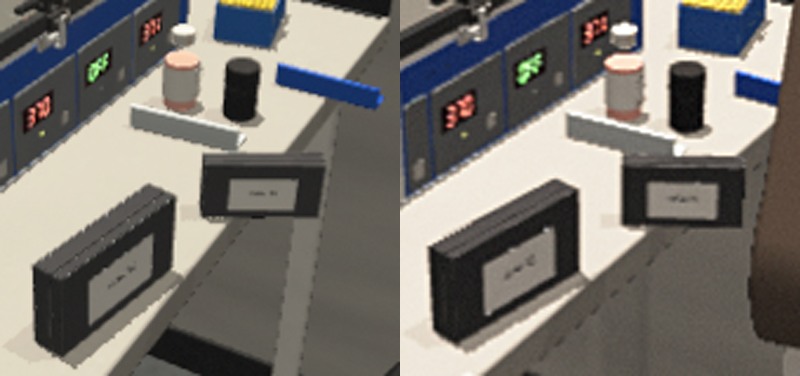

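```bash
cat > fit.py <<'E'
from h import *
from scipy.optimize import minimize
def hullmask(c,P):
    m=np.zeros((480*4,640*4),np.uint8); q=cv2.convexHull((proj(c,P)*4+2).astype(np.int32)); cv2.fillConvexPoly(m,q,1); return cv2.resize(m.astype(np.float32),(640,480),interpolation=cv2.INTER_AREA)
def corners(x,y,a,lo,hi):
    g=np.array([[p,q,r] for p in(lo[0],hi[0]) for q in(lo[1],hi[1]) for r in(lo[2],hi[2])],float)
    R=np.array([[np.cos(a),-np.sin(a),0],[np.sin(a),np.cos(a),0],[0,0,1]]); return g@R.T+[x,y,0]
def pick(name,c,u,v):
    L=[r for r in cut_out(name,c)]; return min(L,key=lambda r:np.hypot((r["box"][0]+r["box"][2])/2-u,(r["box"][1]+r["box"][3])/2-v))
def fit(obs,lo,hi,x0):
    def cost(p):
        s=0
        for c,m in obs:
            h=hullmask(c,corners(p[0],p[1],p[2]/100,lo,hi)); s+=1-np.minimum(h,m).sum()/np.maximum(h,m).sum()
        return s
    best=None
    for da in(-12,0,12):
        r=minimize(cost,[x0[0],x0[1],x0[2]*100+da],method="Nelder-Mead",options=dict(initial_simplex=np.array([[x0[0],x0[1],x0[2]*100+da]]*4)+np.vstack([[0,0,0],np.diag([15,15,8])]),maxiter=200))
        if best is None or r.fun<best.fun: best=r
    return best.x*[1,1,.01],best.fun/len(obs)
E
python3 - <<'E'
from fit import *
cs,cd=read_camera("scene"),read_camera("side")
print("case c",onz(cs,323,286,43),onz(cd,335,286,43),"rail",onz(cs,359,225,14),onz(cd,376,240,14))
o=[(c,pick("slide_case",c,*uv)["region"].astype(np.float32)) for c,uv in((cs,(323,286)),(cd,(335,286)))]
# standing: x centre = thickness centre, yaw
x0=[*onz(cs,323,286,43)[:2],0]
for s in(o,o[:1],o[1:]): print("case",fit(s,[-16.5,-80,0],[16.5,80,85],x0))
o=[(c,pick("stop_rail",c,*uv)["region"].astype(np.float32)) for c,uv in((cs,(359,225)),(cd,(376,240)))]
x0=[*onz(cs,359,225,14)[:2],0]
for s in(o,o[:1],o[1:]): print("rail",fit(s,[-65,-6,0],[65,0,28],x0))
for n,z in(("media_bottle",0),("lens_can",0),("red_dish",0),("oil_bottle",0),("count_timer",0)):
  for c in(cs,cd):
    for r in cut_out(n,c)[:1]: b=r["box"]; print(n,round(r["p"],2),onz(c,(b[0]+b[2])/2,b[3]-3,0).round())
b=[r for r in cut_out("slide_case",cs)]; print([ (r["p"],r["box"]) for r in b])
print("small",onz(cs,391,265),onz(cd,397,276))
E
```

```text
case c [544.02651088  -7.32605565  43.        ] [535.38136772 -12.63096751  43.        ] rail [ 605.54572721 -312.68470814   14.        ] [ 612.64273164 -328.32992144   14.        ]
case (array([ 5.44855572e+02, -1.95163651e+01, -1.78605771e-01]), np.float64(0.02632826566696167))
case (array([ 5.45363548e+02, -1.93701898e+01, -1.78366841e-01]), np.float64(0.027027666568756104))
case (array([ 5.44390564e+02, -1.91882286e+01, -1.68739091e-01]), np.float64(0.022610127925872803))
rail (array([ 6.10235647e+02, -3.15213223e+02,  1.02518664e-01]), np.float64(0.12045735120773315))
rail (array([ 6.09766083e+02, -3.15399453e+02,  8.23352836e-02]), np.float64(0.08548629283905029))
rail (array([ 6.13292935e+02, -3.14572811e+02,  1.15839608e-01]), np.float64(0.13440048694610596))
media_bottle 0.76 [ 655. -409.    0.]
media_bottle 0.67 [ 653. -391.    0.]
lens_can 0.59 [ 578. -414.    0.]
lens_can 0.56 [ 569. -397.    0.]
red_dish 0.85 [740. 104.   0.]
red_dish 0.7 [750.  96.   0.]
oil_bottle 0.89 [807.  -9.   0.]
oil_bottle 0.87 [794.  -4.   0.]
count_timer 0.76 [454. 200.   0.]
count_timer 0.59 [462. 187.   0.]
[(0.88, [365.7, 235.2, 421.9, 264.6]), (0.62, [292.5, 249.1, 356.0, 320.9])]
small [ 469.1264004  -205.42382243    0.        ] [ 466.59647844 -201.10095914    0.        ]
```

The label shows the lid facing the robot, and the larger case is the left one. The case fit is good: centre (545,-19.5), yaw -0.175. The rail is at roughly (610,-315), yaw about 0.10. I'll check the clearances and start moving.

```bash
python3 - <<'E'
from fit import *
cs,cd=read_camera("scene"),read_camera("side")
for n,p in(("incub front-left bottom",(276,248)),("incub front right bottom",(359,194)),):print(n,onz(cs,*p).round())
print("small R/L bottom",onz(cs,366,262),onz(cs,416,262), onz(cd,378,276),onz(cd,418,276))
o=[(c,pick("slide_case",c,*uv)["region"].astype(np.float32)) for c,uv in((cs,(391,250)),(cd,(397,264)))]
print(fit(o,[-13,-55,0],[13,55,65],[469,-205,0.8]), fit(o,[-13,-55,0],[13,55,65],[469,-205,-0.8]))
# turn into start frame: target world -> tool shift
E
cat >> h.py <<'E'
def shift(x,y,z,yaw):
    s=state(); w=s["tcp_rot"][2]; d=np.array([x,y,z])-s["eef_pos"]
    return np.round([d@[np.cos(w),np.sin(w),0],d@[np.sin(w),-np.cos(w),0],-d[2],w-yaw],2)
E
python3 -c "
from h import *
print(shift(430,-250,260,-.175))"
```

```text
incub front-left bottom [ 746. -127.    0.]
incub front right bottom [ 695. -502.   -0.]
small R/L bottom [ 525.75129941 -186.38503667    0.        ] [ 421.65297562 -247.44335538    0.        ] [ 509.65968784 -173.67025916    0.        ] [ 418.98519125 -231.33919674    0.        ]
(array([ 482.86445883, -223.75126327,    2.11037159]), np.float64(0.11137619614601135)) (array([ 479.8126846 , -224.73508688,   -1.01719474]), np.float64(0.1092475950717926))
[ 327.36 -250.56  -20.32    0.5 ]
```

jog_arm:
  motion:
    - [[45, -35, -10], 0.1]
    - [[90, -70, -20], 0.2]
    - [[130, -100, -20], 0.3]
    - [[175, -135, -20], 0.4]
    - [[215, -165, -20], 0.5]
  grip: 0.45

```text
t: 2.05
eef_pos: [339.0, -384.0, 259.9]
tcp_rot: [3.141, -0.001, -0.179]
ft_force: [0.4, -0.4, 0.7]
opening: 0.639
grip_force: 0.0
```

Run:
```python
from h import *
print(shift(470,-250,270,-.175),state()["eef_pos"],state()["opening"],state()["t"],state()["tcp_rot"])
```

```text
[ 105.1  -155.12  -10.09   -0.  ] [ 338.99494968 -383.96596069  259.90697185] 0.639126888172088 2.05 [ 3.14101421e+00 -6.03560637e-04 -1.78725416e-01]
```

jog_arm:
  motion:
    - [[25, -35, 0], 0]
    - [[50, -75, -5], 0]
    - [[75, -115, -10], 0]
    - [[95, -140, -10], 0]
    - [[95, -140, -10], 0]

```text
t: 2.55
eef_pos: [458.2, -261.8, 269.8]
tcp_rot: [3.142, -0.001, -0.17]
ft_force: [-0.9, 0.4, -0.1]
opening: 0.546
grip_force: 0.0
```

Run:
```python
from fit import *
c=read_camera("wrist"); cv2.imwrite("pics/w1.png",c["img"]); np.save("w1.npy",c,allow_pickle=True)
for t in("stop_rail","slide_case"):
    for r in cut_out(t,c): print(t,round(r["p"],2),r["box"])
print(np.round(c["extrinsics"],2).tolist(),state()["eef_pos"])
R=corners(610,-315,.1,[-65,-6,0],[65,0,28]); print(proj(c,R).round())
C=corners(545,-19.5,-.175,[-16.5,-80,0],[16.5,80,85]); print(proj(c,C).round())
```

```text
stop_rail 0.95 [334.9, 0.9, 390.6, 115.5]
stop_rail 0.8 [521.7, 62.3, 557.3, 192.4]
slide_case 0.93 [230.3, 142.9, 329.4, 253.9]
slide_case 0.59 [0.0, 150.1, 162.8, 196.4]
[[-0.17, 0.95, 0.27, 536.09], [-0.99, -0.16, -0.05, -275.73], [0.0, -0.28, 0.96, 414.89], [0.0, 0.0, 0.0, 1.0]] [ 455.77839501 -264.44140061  269.48923923]
[[369. 115.]
 [373. 113.]
 [364. 116.]
 [367. 115.]
 [337. -16.]
 [338. -28.]
 [331. -15.]
 [332. -26.]]
[[165. 182.]
 [127. 195.]
 [ 30. 184.]
 [-32. 196.]
 [162. 152.]
 [122. 157.]
 [ 25. 155.]
 [-39. 161.]]
```

View pics/w1.png

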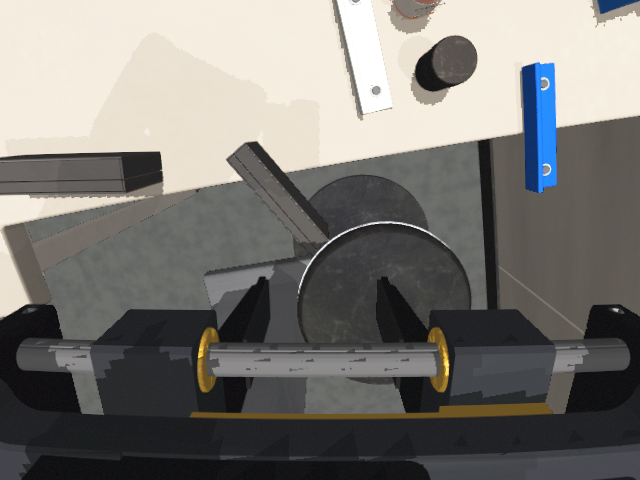

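The wrist view confirms the estimates to within about 3 mm. The case's right end is at (161,152)-(162,190). The rail's face line runs from (334,0) to (361,112), with the lens can and blue rail clear to its right. Next I go in front of the lid.

jog_arm:
  motion:
    - [[-5, -48, 0], 0]
    - [[-10, -96, 0], 0]
    - [[-15, -144, 0], 0]
    - [[-20, -192, 30], 0]
    - [[-25, -235, 60], 0]

```text
t: 3.2
eef_pos: [471.6, -35.9, 215.1]
tcp_rot: [3.141, -0.003, -0.176]
ft_force: [0.3, -0.5, -0.9]
opening: 0.548
grip_force: 0.0
```

jog_arm:
  motion:
    - [[0, -15, 40], 0]
    - [[0, -20, 80], 0]
    - [[0, -20, 112], 0]
    - [[0, -20, 115], 0]
    - [[0, -20, 115], 0]

```text
t: 3.7
eef_pos: [475.1, -17.5, 100.0]
tcp_rot: [3.141, 0.001, -0.176]
ft_force: [0.5, 1.1, 0.8]
opening: 0.545
grip_force: 0.0
```

Run:
```python
from h import *
s=state();print(s["eef_pos"],s["tcp_rot"],s["opening"],s["t"]);print(shift(499.7,-11.5,96,-.175))
```

```text
[475.08804851 -17.50242885 100.04797502] [ 3.14144964e+00  1.22385622e-03 -1.75624630e-01] 0.5450881334476809 3.7
[ 23.18 -10.21   4.05  -0.  ]
```

jog_arm:
  motion:
    - [[12, -10, 3], 0]
    - [[25, -10, 3], 0]
    - [[35, -10, 3], 0]
    - [[42, -10, 3], 0]
    - [[48, -10, 3], 0]

```text
t: 4.2
eef_pos: [524.9, -15.2, 97.5]
tcp_rot: [3.142, -0.001, -0.174]
ft_force: [-0.3, 0.3, 0.4]
opening: 0.551
grip_force: 0.2
```

jog_arm:
  motion:
    - [[5, 0, 0], 0]
    - [[10, 0, 0], 0]
    - [[15, 0, 0], 0]
    - [[20, 0, 0], 0]
    - [[24, 0, 0], 0]

```text
t: 4.7
eef_pos: [548.3, -19.3, 96.9]
tcp_rot: [3.142, -0.0, -0.174]
ft_force: [-0.5, 0.0, 0.5]
opening: 0.55
grip_force: 0.0
```

jog_arm:
  motion:
    - [[4, 0, 0], 0]
    - [[7, 0, 0], 0]
    - [[7, 0, 0], 0]
    - [[7, 0, 0], 0]
    - [[7, 0, 0], 0]

```text
t: 5.2
eef_pos: [554.5, -20.4, 96.9]
tcp_rot: [3.141, 0.0, -0.174]
ft_force: [-0.4, 0.5, 0.9]
opening: 0.549
grip_force: 0.0
```

Run:
```python
from fit import *
cs=read_camera("scene"); cv2.imwrite("pics/s2.png",cv2.resize(cs["img"][150:350,240:480],(720,600)))
print(state()["eef_pos"])
for r in cut_out("slide_case",cs): print(r["p"],r["box"])
```

```text
[554.56466313 -20.41958839  96.91036239]
0.87 [264.7, 258.5, 341.3, 312.8]
0.7 [359.0, 220.5, 386.3, 237.7]
0.58 [365.8, 231.6, 422.6, 265.0]
```

View pics/s2.png

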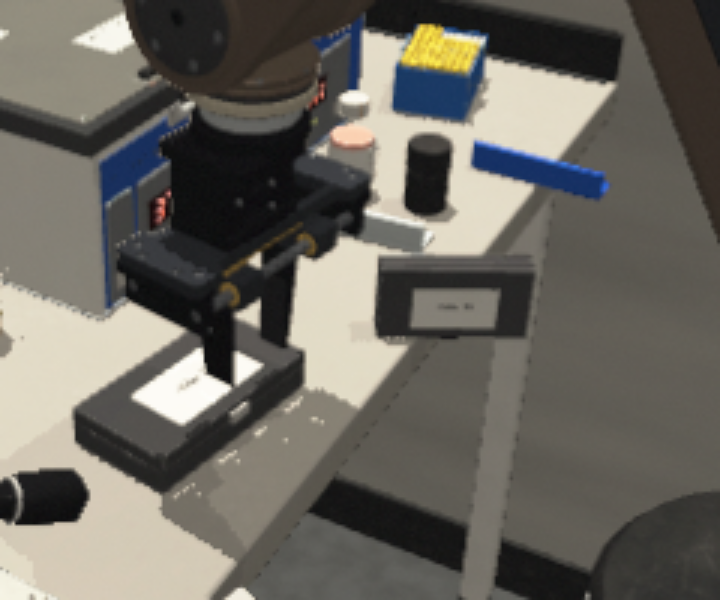

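The case fell flat with the lid up. There's a black microscope part near its left end, at full-frame pixel (258,315), so I retract and check clearance there.

jog_arm:
  motion:
    - [[-5, -10, -40], -0.15]
    - [[-10, -20, -80], -0.3]
    - [[-15, -30, -120], -0.45]
    - [[-20, -35, -140], -0.6]
    - [[-20, -35, -140], -0.75]

```text
t: 5.8
eef_pos: [541.5, 18.2, 240.2]
tcp_rot: [3.138, -0.004, 0.583]
ft_force: [0.7, -1.3, -0.9]
opening: 0.553
grip_force: 0.0
```

Run:
```python
from fit import *
cs=read_camera("scene");cd=read_camera("side"); cw=read_camera("wrist")
a=[cv2.resize(i,(400,300)) for i in (cs["img"][240:390,150:350],cd["img"][240:390,200:400],)]+[cv2.resize(cw["img"],(400,300))]
cv2.imwrite("pics/s3.png",np.vstack([np.hstack(a[:2]),np.hstack([a[2],0*a[2]])]))
o=[]
for c in(cs,cd):
    u,v=proj(c,[603,-30,16])[0]; r=pick("slide_case",c,u,v); print(u,v,r["p"],r["box"]); o.append((c,r["region"].astype(np.float32)))
for s in(o,o[:1],o[1:]): print(fit(s,[-42.5,-80,0],[42.5,80,33],[603,-30,-.175]))
print(state()["eef_pos"],state()["tcp_rot"])
```

```text
304.53600470599184 281.5056886214403 0.89 [264.6, 254.6, 343.6, 311.7]
317.92336909312996 284.54797892059287 0.9 [284.8, 265.2, 352.6, 305.8]
(array([ 6.03637815e+02, -2.97381206e+01, -1.75829184e-01]), np.float64(0.06189870834350586))
(array([ 6.03777698e+02, -3.03702152e+01, -1.62225819e-01]), np.float64(0.04705965518951416))
(array([ 6.01410133e+02, -2.95775555e+01, -1.36746698e-01]), np.float64(0.07434993982315063))
[540.91154076  17.40909448 236.38404677] [-3.14108463e+00  8.37069416e-04  5.71411344e-01]
```

View pics/s3.png

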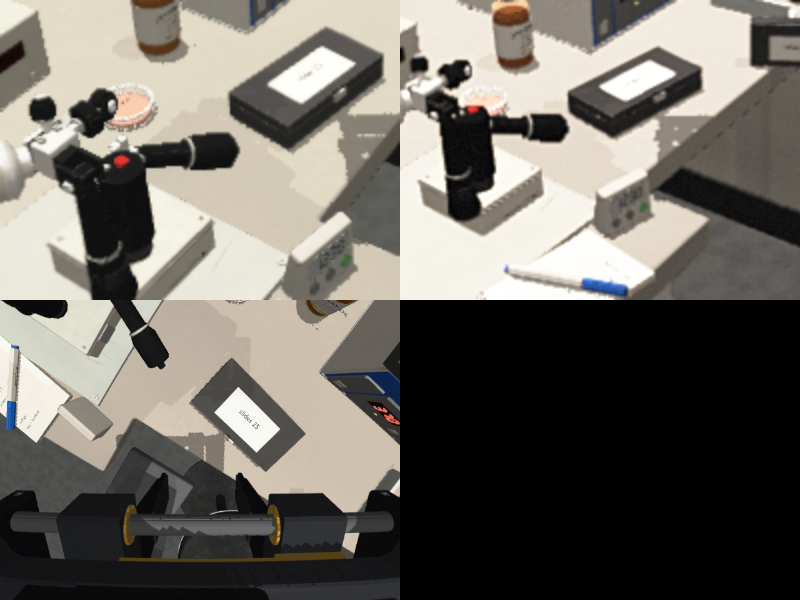

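Run:
```python
from h import *
def tri(L):
    A=np.zeros((3,3));b=np.zeros(3)
    for c,u,v in L:
        o,d=ray(c,u,v); d/=np.linalg.norm(d); M=np.eye(3)-np.outer(d,d); A+=M;b+=M@o
    return np.linalg.solve(A,b)
cs=read_camera("scene");cd=read_camera("side");cw=read_camera("wrist")
print("tip",tri([(cs,268,316),(cd,283.5,303.5)]),tri([(cs,268,316),(cd,283.5,303.5),(cw,262,105)]))
print("knob/eyepiece joint",tri([(cs,225,317),(cd,248,302)]))
print(proj(cw,[603.6,-30,33]))
ex=np.array([np.cos(-.17),np.sin(-.17)]);ey=np.array([-ex[1],ex[0]])
for k in(80,110,125): print(k,np.array([603.5,-30])+ey*k)
print(state()["joints"])
```

```text
tip [582.82204865 131.10335083  52.20690681] [597.15327634 115.19095256  35.97617663]
knob/eyepiece joint [637.43000733 189.54759346  69.47103128]
[[401.20955916 189.89521901]]
80 [617.03458793  48.84678135]
110 [622.1100584   78.41432436]
125 [624.64779363  93.19809586]
[-8.99065002e-02  3.76347950e-01  1.76797267e+00 -1.15281862e-04
  9.98314997e-01  9.07477238e-01]
```

```bash
python3 -c "
from h import *
print(shift(620,67,180,1.4))"
```

```text
[93.28  1.17 56.36 -0.83]
```

jog_arm:
  motion:
    - [[25, 0, 0], -0.14]
    - [[50, 0, 0], -0.28]
    - [[75, 0, 15], -0.42]
    - [[93, 1, 35], -0.56]
    - [[93, 1, 56], -0.7]

```text
t: 6.7
eef_pos: [621.1, 68.2, 179.6]
tcp_rot: [3.141, -0.0, 1.281]
ft_force: [0.1, -0.9, 0.2]
opening: 0.55
grip_force: 0.0
```

jog_arm:
  motion:
    - [[0, 0, 0], -0.13]
    - [[0, 0, 0], -0.13]
    - [[0, 0, 0], -0.13]

```text
t: 7.0
eef_pos: [619.8, 67.2, 180.9]
tcp_rot: [3.141, 0.0, 1.401]
ft_force: [0.4, -0.1, -0.4]
opening: 0.548
grip_force: 0.0
```

Run:
```python
from h import *
c=read_camera("wrist"); cs=read_camera("scene")
cv2.imwrite("pics/w4.png",np.hstack([cv2.resize(c["img"],(400,300)),cv2.resize(cs["img"][170:380,130:410],(400,300))]))
s=state();print(s["eef_pos"],s["tcp_rot"],s["t"],s["opening"],shift(620,67,37,1.4))
```

```text
[619.81322269  67.18408454 181.31394518] [ 3.14084336e+00 -2.42310915e-05  1.40223731e+00] 7.1 0.5485481297945102 [ -0.15   0.22 144.31   0.  ]
```

View pics/w4.png

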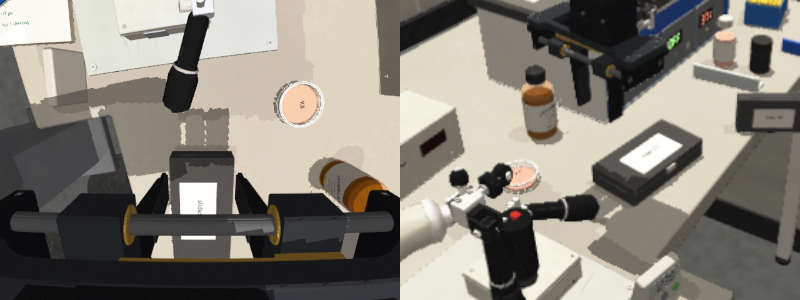

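Run:
```python
from h import *
c=read_camera("wrist")
print(c["extrinsics"][:3,3] if hasattr(c["extrinsics"],'shape') else c["extrinsics"])
for z in(30,50,70):print(z,onz(c,283,178,z).round(), "L/R",onz(c,262,172,z).round(),onz(c,308,176,z).round())
print("case end top corners",onz(c,270,243,33),onz(c,374,243,33))
```

```text
[633.7169448  143.72268366 326.33591245]
30 [598. 115.  30.] L/R [583. 122.  30.] [617. 113.  30.]
50 [600. 117.  50.] L/R [586. 123.  50.] [618. 115.  50.]
70 [603. 119.  70.] L/R [589. 125.  70.] [619. 117.  70.]
case end top corners [577.51396194  65.45995427  33.        ] [660.24434942  51.36257966  33.        ]
```

jog_arm:
  motion:
    - [[0, 0, 40], 0]
    - [[0, 0, 80], 0]
    - [[0, 0, 120], 0]
    - [[0, 0, 140], 0]
    - [[0, 0, 142], 0]

```text
t: 7.65
eef_pos: [618.6, 67.2, 36.6]
tcp_rot: [-3.138, 0.001, 1.404]
ft_force: [-0.3, 0.6, 0.4]
opening: 0.551
grip_force: 0.0
```

Run:
```python
from h import *
s=state();print(s["eef_pos"],s["tcp_rot"],s["ft_force"])
# final TCP: rail (611,-313), yaw .1, offset 6
a=.10;n=np.array([-np.sin(a),np.cos(a)]);e=np.array([np.cos(a),np.sin(a)])
f=np.array([611,-313])+n*170+e*4;print(f,shift(*f,37,np.pi/2+a), shift(*(f+n*50),37,np.pi/2+a))
```

```text
[618.58692337  67.17176284  36.64634593] [-3.13784211e+00  7.37264236e-04  1.40402744e+00] [-0.34597416  0.60446051  0.40144425]
[ 598.00833583 -143.44995824] [-211.12   14.67   -0.35   -0.27] [-162.88    1.49   -0.35   -0.27]
```

```bash
cat > plan.py <<'E'
from h import *
def run(C,th,th1,turn_len,L,step,s0=0):
    s=state();p=s["eef_pos"][:2].copy();w=s["tcp_rot"][2];rows=[];C=np.array(C,float);d=0
    for i in range(int(L/step)):
        t=th+(th1-th)*min(1,(d+step/2)/turn_len); C=C+step*np.array([np.sin(t),-np.cos(t)]); d+=step
        t=th+(th1-th)*min(1,d/turn_len); T=C+90*np.array([-np.sin(t),np.cos(t)])
        q=T-p; y=t+np.pi/2; rows.append([np.round(q@[np.cos(w),np.sin(w)],1),np.round(q@[np.sin(w),-np.cos(w)],1),round(w-y,3)])
        if len(rows)==5: print([[float(v) for v in r] for r in rows],"C",C.round(1)); rows=[];p=T;w=y
E
python3 -c "
from plan import *
run([603.5,-30],-.17,.10,110,160,8)"
```

```text
[[-16.3, -0.2, -0.016], [-24.4, -1.7, -0.036], [-32.5, -3.1, -0.056], [-40.6, -4.4, -0.075], [-48.7, -5.4, -0.095]] C [598.7 -69.7]
[[-8.0, -1.7, -0.02], [-16.1, -3.2, -0.039], [-24.1, -4.6, -0.059], [-32.2, -5.8, -0.079], [-40.4, -6.9, -0.098]] C [ 597.8 -109.7]
[[-8.0, -1.7, -0.02], [-16.1, -3.2, -0.039], [-24.1, -4.6, -0.059], [-32.2, -5.4, -0.074], [-40.2, -4.8, -0.074]] C [ 600.7 -149.6]
[[-8.0, 0.0, 0.0], [-16.0, 0.0, 0.0], [-24.0, 0.0, 0.0], [-32.0, 0.0, 0.0], [-40.0, 0.0, 0.0]] C [ 604.7 -189.4]
```

jog_arm:
  motion:
    - [[-10, 0, 0], -0.005]
    - [[-20, -1, 0], -0.025]
    - [[-30, -3, 0], -0.05]
    - [[-40, -4.5, 0], -0.075]
    - [[-48.5, -5.5, 0], -0.095]

```text
t: 8.15
eef_pos: [606.9, 19.2, 41.1]
tcp_rot: [3.138, 0.0, 1.501]
ft_force: [0.1, 1.5, -1.5]
opening: 0.55
grip_force: 0.3
```

jog_arm:
  motion:
    - [[-8, -1.5, 0], -0.02]
    - [[-16, -3, 0], -0.04]
    - [[-24, -4.5, 0], -0.06]
    - [[-32, -6, 0], -0.08]
    - [[-40.5, -7, 0], -0.1]

```text
t: 8.65
eef_pos: [597.1, -20.6, 41.1]
tcp_rot: [3.139, 0.001, 1.601]
ft_force: [-0.1, 0.6, -0.4]
opening: 0.551
grip_force: 0.3
```

jog_arm:
  motion:
    - [[-8, -1.5, 0], -0.02]
    - [[-16, -3, 0], -0.04]
    - [[-24, -4.5, 0], -0.06]
    - [[-32, -5.5, 0], -0.075]
    - [[-40, -5, 0], -0.075]

```text
t: 9.15
eef_pos: [593.1, -60.5, 40.4]
tcp_rot: [3.14, 0.001, 1.676]
ft_force: [-0.9, 2.1, 1.6]
opening: 0.549
grip_force: 0.9
```

```bash
cat > look.py <<'E'
from fit import *
import sys
x,y,a=map(float,sys.argv[1:4])
cs=read_camera("scene");cd=read_camera("side");o=[]
for c in(cs,cd):
    u,v=proj(c,[x,y,16])[0]; r=pick("slide_case",c,u,v); print(round(u),round(v),r["p"],r["box"]); o.append((c,r["region"].astype(np.float32)))
for s in(o,o[:1],o[1:]): print(fit(s,[-42.5,-80,0],[42.5,80,33],[x,y,a]))
s=state();print(s["eef_pos"],s["tcp_rot"],s["t"])
cv2.imwrite("pics/l.png",np.hstack([cv2.resize(cs["img"][170:320,260:460],(400,300)),cv2.resize(cd["img"][180:330,270:470],(400,300))]))
E
python3 look.py 601 -150 .1
```

```text
331 255 0.74 [306.4, 243.6, 345.3, 282.1]
345 265 0.68 [376.3, 246.5, 404.4, 274.2]
(array([ 6.14078432e+02, -1.40063298e+02,  5.47796849e-01]), np.float64(0.799983024597168))
(array([ 6.14078705e+02, -1.39145497e+02,  5.54450430e-01]), np.float64(0.5998914241790771))
(array([ 6.01e+02, -1.50e+02, -2.00e-02]), np.float64(1.0))
[592.78877325 -59.99281531  39.21409528] [3.14110028e+00 3.13403587e-04 1.67500862e+00] 9.35
```

View pics/l.png

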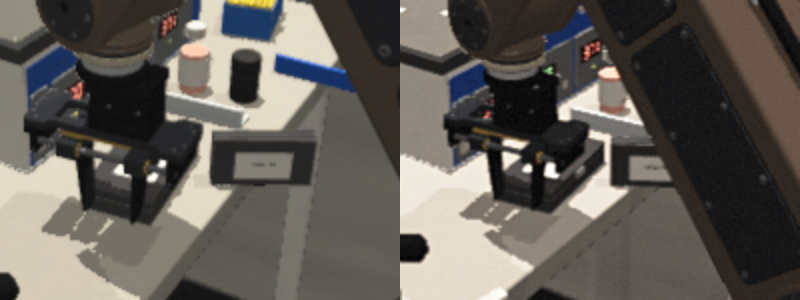

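Both fingers are on the case's left end and it is lying flat and following, in line with the rail. I keep pushing, slowing near the rail.

jog_arm:
  motion:
    - [[-8, 0, 0], 0]
    - [[-16, 0, 0], 0]
    - [[-24, 0, 0], 0]
    - [[-32, 0, 0], 0]
    - [[-40, 0, 0], 0]

```text
t: 9.85
eef_pos: [596.9, -100.3, 38.9]
tcp_rot: [-3.142, 0.0, 1.676]
ft_force: [-0.1, 1.2, 1.3]
opening: 0.545
grip_force: 0.9
```

jog_arm:
  motion:
    - [[-7, 0, 0], 0]
    - [[-14, 0, 0], 0]
    - [[-20, 0, 0], 0]
    - [[-25, 0, 0], 0]
    - [[-30, 0, 0], 0]

```text
t: 10.35
eef_pos: [600.0, -129.7, 38.9]
tcp_rot: [-3.141, 0.0, 1.676]
ft_force: [-0.8, 1.0, 1.8]
opening: 0.55
grip_force: 0.8
```

jog_arm:
  motion:
    - [[-2, 0, 0], 0]
    - [[-4, 0, 0], 0]
    - [[-6, 0, 0], 0]
    - [[-8, 0, 0], 0]
    - [[-8, 0, 0], 0]

```text
t: 10.85
eef_pos: [600.9, -137.5, 38.9]
tcp_rot: [3.142, 0.0, 1.676]
ft_force: [-0.5, -0.3, 0.1]
opening: 0.555
grip_force: 0.0
```

jog_arm:
  motion:
    - [[-1.5, 0, 0], 0]
    - [[-3, 0, 0], 0]
    - [[-4.5, 0, 0], 0]
    - [[-6, 0, 0], 0]
    - [[-6, 0, 0], 0]

```text
t: 11.35
eef_pos: [601.0, -139.3, 38.9]
tcp_rot: [-3.14, -0.005, 1.676]
ft_force: [1.9, 28.6, 6.0]
opening: 0.554
grip_force: 14.1
```

Contact with the rail, 28 N. I back off, rise and check that the end is flush.

jog_arm:
  motion:
    - [[4, 0, 0], 0]
    - [[14, 0, 0], 0]
    - [[24, 0, -10], 0]
    - [[24, 0, -50], 0]
    - [[24, 0, -95], 0]

```text
t: 11.85
eef_pos: [598.2, -118.5, 134.6]
tcp_rot: [-3.139, -0.001, 1.676]
ft_force: [0.8, 0.1, 0.7]
opening: 0.547
grip_force: 0.0
```

jog_arm:
  motion:
    - [[-40, 0, -40], 0]
    - [[-85, 0, -80], 0]
    - [[-130, 0, -100], 0]
    - [[-175, 0, -100], 0]
    - [[-220, 0, -100], 0]

```text
t: 12.35
eef_pos: [621.8, -335.7, 236.8]
tcp_rot: [3.139, 0.002, 1.676]
ft_force: [0.5, 0.1, -0.0]
opening: 0.547
grip_force: 0.0
```

Run:
```python
from h import *
c=read_camera("wrist"); cv2.imwrite("pics/w5.png",c["img"]); s=state(); print(s["eef_pos"],s["t"],s["ft_force"])
print(proj(c,[[611,-313,28],[611,-313,0],[603,-235,33]]))
```

```text
[ 621.32017003 -342.79702612  235.37167212] 12.4 [-4.37938069 -2.05725637 -0.63373243]
[[312.46168813 190.6844662 ]
 [313.12293409 186.44212848]
 [312.02486261 102.37396495]]
```

View pics/w5.png

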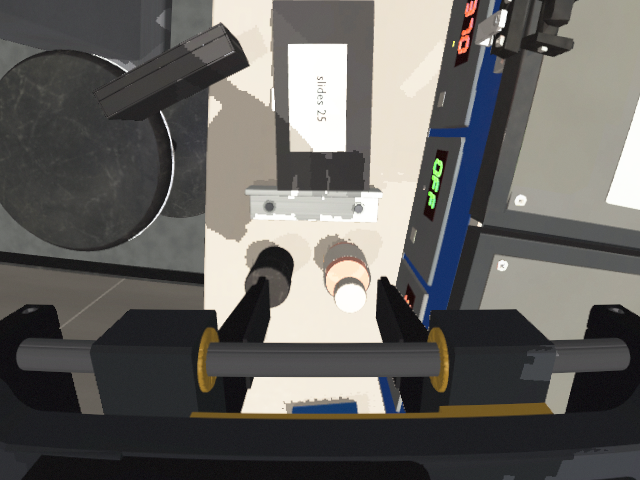

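The case is against the rail at row ~188, x 275-368, bystanders untouched. I'll zoom in on the seam.

Run:
```python
from h import *
i=read_camera("wrist"); im=i["img"]; cv2.imwrite("pics/z.png",cv2.resize(im[140:240,235:395],(800,500),interpolation=cv2.INTER_CUBIC))
g=cv2.cvtColor(im,cv2.COLOR_BGR2GRAY).astype(int)
for u in range(278,370,10): print(u,g[165:200,u].tolist())
```

```text
278 [72, 73, 71, 83, 83, 81, 81, 81, 76, 76, 75, 85, 83, 80, 74, 75, 85, 140, 202, 213, 212, 206, 193, 188, 210, 209, 207, 209, 208, 204, 209, 215, 213, 213, 211]
288 [64, 66, 64, 65, 63, 63, 63, 63, 64, 65, 64, 61, 63, 64, 63, 65, 65, 112, 196, 215, 212, 209, 199, 187, 211, 209, 208, 208, 207, 205, 236, 254, 254, 252, 211]
298 [64, 67, 65, 65, 63, 67, 65, 64, 66, 75, 79, 79, 77, 73, 64, 64, 65, 112, 192, 215, 212, 209, 200, 192, 211, 210, 207, 208, 208, 205, 205, 212, 213, 212, 211]
308 [65, 65, 66, 65, 65, 64, 64, 66, 65, 66, 64, 66, 65, 65, 65, 64, 64, 108, 188, 212, 212, 211, 203, 180, 185, 210, 208, 207, 209, 205, 204, 209, 211, 212, 210]
318 [58, 57, 56, 56, 57, 58, 56, 58, 56, 57, 58, 57, 57, 57, 56, 57, 58, 98, 163, 183, 182, 179, 171, 161, 176, 207, 208, 208, 209, 207, 204, 207, 209, 210, 208]
328 [58, 55, 58, 57, 65, 99, 97, 99, 97, 98, 92, 67, 67, 73, 92, 94, 91, 122, 216, 252, 254, 254, 251, 196, 187, 207, 205, 206, 208, 207, 205, 206, 207, 208, 206]
338 [59, 56, 57, 57, 55, 58, 57, 58, 57, 56, 56, 56, 58, 55, 57, 58, 61, 88, 139, 176, 186, 180, 176, 170, 175, 205, 206, 206, 207, 207, 205, 204, 207, 205, 207]
348 [56, 55, 55, 56, 56, 57, 57, 57, 56, 56, 57, 57, 57, 57, 56, 57, 61, 81, 133, 176, 186, 179, 177, 170, 173, 204, 204, 205, 206, 207, 204, 204, 205, 203, 205]
358 [55, 55, 55, 55, 55, 56, 55, 55, 56, 55, 56, 57, 57, 58, 56, 56, 58, 81, 126, 169, 184, 180, 177, 169, 197, 252, 255, 255, 255, 252, 191, 242, 225, 131, 154]
368 [95, 96, 96, 96, 95, 95, 95, 96, 96, 96, 95, 94, 96, 96, 95, 97, 93, 98, 149, 239, 254, 254, 254, 253, 248, 249, 255, 255, 255, 255, 255, 255, 255, 255, 255]
```

View pics/z.png

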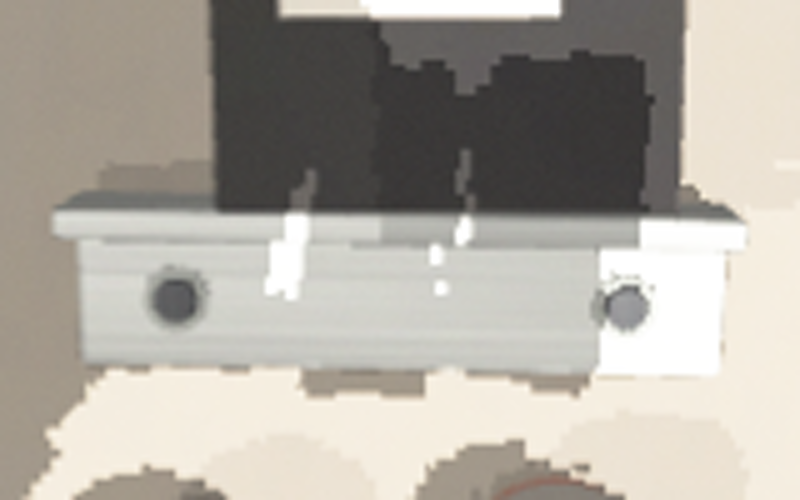

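The case edge slopes by 0.006 and the rail by 0.019. That leaves about 1 mm of gap on the far side, so it isn't quite flush. I'll give a gentle second push with closed fingers at the far half of the end so it seats itself.

jog_arm:
  motion:
    - [[45, 4, 0], 0.013]
    - [[90, 8, 0], 0.013]
    - [[135, 12, 0], 0.013]
    - [[180, 16, 10], 0.013]
    - [[220, 18, 50], 0.013]
  grip: 1.0

```text
t: 12.95
eef_pos: [617.5, -115.5, 191.8]
tcp_rot: [3.135, 0.002, 1.664]
ft_force: [1.6, 0.1, -0.8]
opening: 0.189
grip_force: 0.0
```

jog_arm:
  motion:
    - [[5, 0, 30], 0]
    - [[5, 0, 65], 0]
    - [[5, 0, 100], 0]
    - [[5, 0, 140], 0]
    - [[5, 0, 145], 0]

```text
t: 13.45
eef_pos: [614.1, -112.1, 40.2]
tcp_rot: [-3.136, -0.002, 1.663]
ft_force: [-0.5, 0.8, -0.6]
opening: 0.004
grip_force: 0.0
```

```bash
python3 -c "
from h import *
s=state();print(s['eef_pos'],s['tcp_rot'],s['ft_force'],s['opening'],shift(617,-117,38,1.663))"
```

```text
[ 614.12360775 -112.06092822   40.17323561] [-3.13564198e+00 -2.21597025e-03  1.66305294e+00] [-0.46229     0.78182497 -0.61499778] 0.0036725756794750235 [-5.18  2.41  2.17  0.  ]
```

Contact is expected after about 26 mm of travel.

jog_arm:
  motion:
    - [[-8, 2, 0], 0]
    - [[-16, 3, 0], 0]
    - [[-21, 3, 0], 0]
    - [[-23, 3, 0], 0]
    - [[-25, 3, 0], 0]

```text
t: 13.95
eef_pos: [622.0, -137.0, 45.1]
tcp_rot: [3.14, -0.001, 1.662]
ft_force: [1.5, 20.0, 9.3]
opening: 0.006
grip_force: 9.7
```

jog_arm:
  motion:
    - [[-1, 0, 0], 0]
    - [[-2, 0, 0], 0]
    - [[-3, 0, 0], 0]
    - [[-3, 0, 0], 0]

```text
t: 14.35
eef_pos: [622.1, -137.3, 45.2]
tcp_rot: [3.141, -0.004, 1.663]
ft_force: [1.9, 26.1, 11.7]
opening: 0.006
grip_force: 13.2
```

jog_arm:
  motion:
    - [[4, 0, 0], 0]
    - [[14, 0, 0], 0]
    - [[24, 0, -10], 0]
    - [[24, 0, -50], 0]
    - [[24, 0, -95], 0]

```text
t: 14.85
eef_pos: [616.4, -115.5, 137.5]
tcp_rot: [-3.132, -0.003, 1.663]
ft_force: [-1.1, -0.4, -1.3]
opening: 0.008
grip_force: 0.0
```

jog_arm:
  motion:
    - [[-40, -5, -40], 0]
    - [[-85, -10, -80], 0]
    - [[-130, -15, -100], 0]
    - [[-175, -18, -100], 0]
    - [[-220, -18, -100], 0]

```text
t: 15.35
eef_pos: [621.3, -334.5, 241.5]
tcp_rot: [3.139, 0.002, 1.663]
ft_force: [0.4, 0.9, 0.1]
opening: 0.002
grip_force: 0.0
```

jog_arm:
  motion:
    - [[0, 0, 0], 0]
    - [[0, 0, 0], 0]
    - [[0, 0, 0], 0]

```text
t: 15.65
eef_pos: [621.4, -331.9, 238.7]
tcp_rot: [-3.141, -0.0, 1.663]
ft_force: [0.3, -0.2, 0.0]
opening: 0.005
grip_force: 0.0
```

Run:
```python
from h import *
c=read_camera("wrist"); im=c["img"]; cv2.imwrite("pics/z2.png",cv2.resize(im[100:260,225:405],(675,600),interpolation=cv2.INTER_CUBIC))
print(state()["eef_pos"],state()["t"])
g=cv2.cvtColor(im,cv2.COLOR_BGR2GRAY).astype(float)
for u in range(278,372,8):
    col=g[160:200,u]; k=np.argmax(col>1.9*np.median(col[:15])); m=(np.median(col[:15])*1.9); print(u,round(160+k-1+(m-col[k-1])/(col[k]-col[k-1]),2))
```

```text
[ 621.57408394 -331.64906332  238.74215949] 15.7
278 194.2
286 194.57
294 194.36
302 193.59
310 193.57
318 193.27
326 193.12
334 194.12
342 194.15
350 194.23
358 194.28
366 194.95
```

View pics/z2.png

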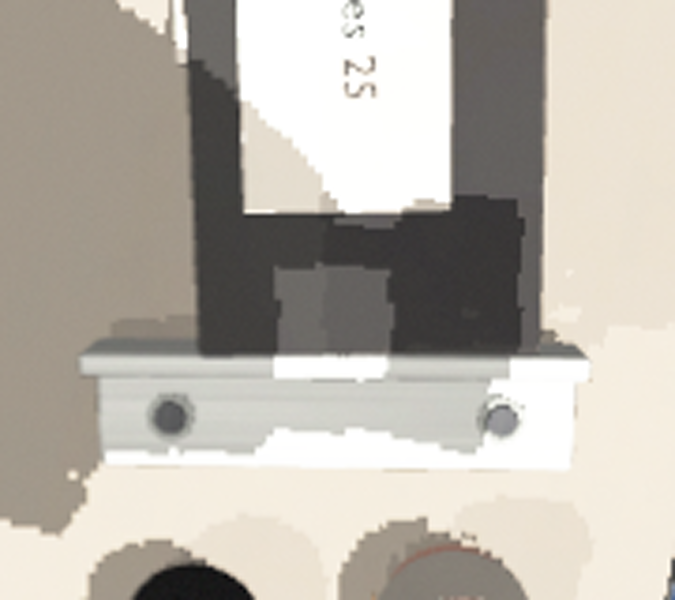

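Run:
```python
from h import *
def edge(c,u0,u1,pred,sign,z,w=4):
    g=cv2.cvtColor(c["img"],cv2.COLOR_BGR2GRAY).astype(float); P=[]
    for u in range(u0,u1):
        r=pred; col=np.diff(g[r-w:r+w+1,u])*sign; k=col.argmax()
        if col[k]<8 or not 0<k<len(col)-1: continue
        a,b,d=col[k-1:k+2]; off=(a-d)/2/(a-2*b+d) if a-2*b+d else 0
        P.append(onz(c,u,r-w+k+.5+off,z)[:2])
    P=np.array(P)
    for _ in range(5):
        f=np.polyfit(P[:,0],P[:,1],1); e=P[:,1]-np.polyval(f,P[:,0]); P=P[abs(e)<max(.4,2*np.median(abs(e)))]
    return f[0].round(4),np.polyval(f,611).round(2),len(P)
c=read_camera("wrist")
g=cv2.cvtColor(c["img"],cv2.COLOR_BGR2GRAY)
for u in (285,300,320,340,355): print(u,g[188:206,u].tolist())
print("case top edge",edge(c,282,366,194,1,33))
print("rail back top (dip rise)",edge(c,255,375,200,1,4,3), "drop",edge(c,255,375,199,-1,28,3))
print("foot back", edge(c,258,372,225,1,4,5),edge(c,258,372,225,-1,4,5))
print("case label edge",edge(c,295,343,157,-1,33,5))
```

```text
285 [65, 64, 64, 64, 64, 65, 82, 151, 214, 212, 210, 203, 200, 210, 208, 207, 210, 205]
300 [104, 104, 105, 105, 103, 104, 122, 223, 255, 255, 255, 254, 238, 185, 209, 206, 210, 206]
320 [99, 98, 97, 97, 99, 98, 116, 206, 252, 255, 255, 255, 253, 232, 207, 208, 209, 208]
340 [58, 57, 57, 57, 59, 65, 84, 145, 197, 214, 209, 205, 196, 188, 203, 205, 205, 206]
355 [57, 58, 57, 59, 65, 67, 85, 140, 194, 212, 208, 204, 198, 232, 254, 254, 252, 205]
case top edge (np.float64(0.0903), np.float64(-311.75), 82)
rail back top (dip rise) (np.float64(0.0784), np.float64(-322.99), 63) drop (np.float64(0.0807), np.float64(-317.06), 62)
foot back (np.float64(0.0922), np.float64(-348.7), 21) (np.float64(0.0769), np.float64(-347.04), 101)
case label edge (np.float64(0.0949), np.float64(-276.56), 48)
```

Run:
```python
from h import *
from scipy.stats import theilslopes
c=read_camera("wrist")
def edge(im,u0,u1,pred,sign,z,w):
    g=cv2.cvtColor(im,cv2.COLOR_BGR2GRAY).astype(float); P=[]
    for u in range(u0,u1):
        col=np.diff(g[pred-w:pred+w+1,u])*sign; k=col.argmax()
        if col[k]<8 or not 0<k<len(col)-1: continue
        a,b,d=col[k-1:k+2]; P.append(onz(c,u,pred-w+k+.5+(a-d)/2/(a-2*b+d),z)[:2])
    P=np.array(P); r=theilslopes(P[:,1],P[:,0]); return [round(float(r[0]),4),round(float(r[2]),4),round(float(r[3]),4),len(P)]
for n,im,dr in(("before",cv2.imread("pics/w5.png"),-12),("after",c["img"],0)):
    print(n,"case",edge(im,282,366,194+dr,1,33,4),"rail top back",edge(im,255,375,199+dr,-1,28,3),edge(im,255,375,200+dr,1,4,3),"foot",edge(im,258,372,225+dr,-1,4,5),edge(im,258,372,225+dr,1,0,5),"label",edge(im,295,343,157+dr,-1,33,5))
    # rail top FRONT edge visible beside the case
    g=cv2.cvtColor(im,cv2.COLOR_BGR2GRAY)
    for u in(250,256,262,268,274,374,377,380): print(u,g[183+dr:204+dr,u].tolist())
```

```text
before case [0.094, 0.0701, 0.1194, 3] rail top back [0.0737, 0.0563, 0.0837, 16] [0.0832, 0.0817, 0.084, 30] foot [0.0493, -0.2365, 0.1578, 6] [0.0882, 0.074, 0.0942, 68] label [-0.8155, -1.4407, -0.0408, 6]
250 [154, 153, 153, 154, 153, 154, 153, 154, 152, 153, 153, 154, 154, 152, 135, 114, 113, 122, 164, 202, 213]
256 [154, 153, 152, 152, 154, 153, 154, 153, 152, 142, 133, 133, 132, 132, 120, 111, 113, 119, 150, 199, 214]
262 [151, 152, 152, 153, 153, 153, 154, 152, 151, 134, 134, 134, 134, 131, 121, 111, 112, 117, 139, 197, 216]
268 [153, 152, 153, 153, 153, 154, 154, 152, 143, 140, 134, 135, 133, 131, 124, 113, 113, 115, 134, 192, 216]
274 [153, 155, 153, 153, 154, 154, 154, 152, 146, 134, 134, 134, 134, 134, 129, 113, 113, 114, 132, 190, 214]
374 [227, 228, 227, 227, 227, 228, 227, 228, 228, 228, 228, 228, 228, 227, 225, 214, 130, 118, 114, 114, 147]
377 [228, 228, 228, 228, 227, 228, 228, 228, 227, 228, 228, 227, 228, 228, 227, 227, 217, 138, 114, 115, 141]
380 [229, 228, 228, 228, 227, 228, 228, 227, 227, 228, 228, 228, 227, 228, 228, 228, 228, 228, 220, 164, 132]
after case 
[... 374 characters left out ...]
 218, 210, 209, 197, 183, 209, 207, 207]
262 [154, 150, 134, 134, 133, 134, 132, 121, 111, 113, 114, 134, 192, 217, 213, 208, 199, 188, 209, 207, 207]
268 [152, 142, 141, 133, 133, 133, 132, 125, 112, 114, 115, 134, 194, 216, 213, 209, 199, 189, 211, 208, 207]
274 [151, 135, 134, 134, 135, 136, 134, 126, 111, 114, 114, 133, 188, 215, 214, 209, 200, 190, 209, 208, 207]
374 [238, 239, 237, 228, 229, 229, 228, 216, 130, 113, 113, 116, 167, 250, 255, 255, 255, 254, 251, 252, 255]
377 [239, 238, 237, 228, 228, 228, 228, 229, 218, 137, 114, 115, 157, 243, 254, 254, 255, 254, 250, 244, 253]
380 [228, 228, 228, 228, 228, 228, 228, 229, 228, 228, 225, 201, 154, 243, 255, 255, 255, 255, 249, 217, 239]
```

Run:
```python
from h import *
c=read_camera("wrist")
def pts(im,us,r0,r1,z):   # steepest rise, subpixel, world
    g=cv2.cvtColor(im,cv2.COLOR_BGR2GRAY).astype(float);P=[]
    for u in us:
        col=np.diff(g[r0:r1,u]);k=col[1:-1].argmax()+1;w=np.clip(col[k-1:k+2],0,None)
        P.append(onz(c,u,r0+k+.5+(w@[-1,0,1])/w.sum(),z)[:2])
    return np.array(P)
for n,im,dr in(("before",cv2.imread("pics/w5.png"),-5),("after",c["img"],0)):
    A=pts(im,[*range(284,297),*range(332,356)],191+dr,199+dr,33); B=pts(im,[*range(252,275),374,375,376,377],191+dr,199+dr,28)
    fa=np.polyfit(A[:,0],A[:,1],1);fb=np.polyfit(B[:,0],B[:,1],1)
    print(n,"case",fa.round(4),"rail",fb.round(4),"res",np.std(A[:,1]-np.polyval(fa,A[:,0])).round(2),np.std(B[:,1]-np.polyval(fb,B[:,0])).round(2),"gap near/far",[(np.polyval(fa,x)-np.polyval(fb,x)).round(2) for x in(575,660)])
```

```text
before case [ 8.240000e-02 -3.579423e+02] rail [ 7.560000e-02 -3.545458e+02] res 0.1 0.03 gap near/far [np.float64(0.55), np.float64(1.13)]
after case [ 9.500000e-02 -3.698882e+02] rail [ 8.750000e-02 -3.660423e+02] res 0.09 0.03 gap near/far [np.float64(0.48), np.float64(1.12)]
```

Case and rail differ by the same 0.007 rad before and after a firm push on the far half. The case is therefore seated, and what remains is measurement bias. The arm is well above everything, so I hand in.

```bash
python3 -c "
from cell import *
print(job_done(),state()['t'])"
```

```text
the job is handed in; nothing more can be done
the job is handed in; nothing more can be done
```

The slide box was tipped flat with its lid up and pushed along the counter until its short end seated against the aluminium rail. The final wrist image still shows about 0.6 mm of skew across that end, unchanged by a second 26 N push, so I took it as measurement error and handed in at about 16 s with the arm clear and nothing else touched.

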